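# Lock the spice carousel, bring the knobbed jar to the front and hold it there

### The job

The spice carousel has just gone back together after a wash: first turn its black lock ring fully home, clockwise to its mark, before you turn the rack. Then take the rack by one of its three upright wooden grips and turn it either way until the jar with the ball knob on its lid stands squarely at the front, over the drawer knob of the stand. Finish still gripping that wooden grip, holding the carousel still there, so that it cannot turn when the cook lifts the jar out; keep all jars seated and upright, and leave the other things on the counter alone.

Things in the scene. Friction and masses are not known exactly. Their poses are not given: they have to be found in the camera images.
- stand: Fixed wooden drawer stand of the carousel, 240 x 240 x 46 mm. Origin: centre of its underside, on the common upright axis of column, lock ring and rack. FRONT = its -x side, with drawer and steel drawer knob, turned roughly to the robot. Its steel column ends 209 mm above the counter in a cap 25 mm across; a raised rib on the cap points to the front: the ring's locked mark.
- stand_front (a point): Outer face of the steel drawer knob (24 mm across, standing out 26 mm) at the middle of the stand's front side: 146 mm from the axis, 23 mm above the counter.
- lock_ring (a joint): Angle of the captive lock ring about the column, rad: 0 open, 1.05 locked against a solid stop, growing CLOCKWISE seen from above; starts between 0 and 0.4. Rubs (0.06 N m), stays where it is left, does not drag the rack. Locked, its tab points to the stand's front, in line with the rib on the cap; open, the tab stands 60 degrees anticlockwise of that.
- ring_centre (a point): Centre of the lock ring, on the axis, 191 mm above the counter. Ring black, knurled, 40 mm across, 20 mm high; can be pinched from above across any diameter clear of its one tab. Around it plain jar lids end 140 mm above the counter, the marked jar's knob at 161 mm; the wooden grips (tops at 214 mm) are 91 mm or more from the axis.
- ring_tab (a point): Outer end of the ring's one pointer tab, 35 mm from the axis, at the ring's half height. The tab is 10 mm wide, 14 mm high and stands out 15 mm from the ring; a steel line on its top points outward.
- carousel (a joint): Angle of the rack about the stand's axis, rad: 0 at the start however the rack stands then, growing ANTICLOCKWISE seen from above, no stops. Turns easily (0.05 N m). The rack is a round steel tray 216 mm across, rim 22 mm, six pockets 60 degrees apart with low dividers, a wire rail 104 mm above the counter, three upright posts with wooden grips.
- hub (a point): Point on the rack's axis at the tray's floor, 58 mm above the counter.
- grip_a (a point): Centre of one of the rack's three wooden turning grips, 196 mm above the counter: upright, round, dark wood, 18 mm across, 36 mm tall, on a 7 mm post, 100 mm from the rack's axis, fixed to the rack. Grips stand 120 degrees apart, each midway between two pockets, with free room all round at their height.
- grip_b (a point): Centre of the second wooden grip, like grip_a, 120 degrees anticlockwise from it.
- grip_c (a point): Centre of the third wooden grip, like grip_a, 120 degrees clockwise from it.
- knob_jar: The marked jar, loose in the rack: like the five plain jars (54 mm across, lid top 82 mm above its underside) but its lid carries a steel ball knob 18 mm across, so that it is 103 mm tall in all. Origin: centre of its underside. Stands in one of the rack's pockets, 68 mm from the rack's axis, and rides with the rack.
- jar1: One of the five plain jars, loose in the rack: round white jar 54 mm across, with a flat steel lid 49 mm across, 82 mm tall in all (lid top about 140 mm above the counter). Origin: centre of its underside, z up. Stands in one of the rack's six pockets, its axis 68 mm from the rack's axis.
- jar2: One of the five plain jars, loose in the rack: round white jar 54 mm across, with a flat steel lid 49 mm across, 82 mm tall in all (lid top about 140 mm above the counter). Origin: centre of its underside, z up. Stands in one of the rack's six pockets, its axis 68 mm from the rack's axis.
- jar3: One of the five plain jars, loose in the rack: round white jar 54 mm across, with a flat steel lid 49 mm across, 82 mm tall in all (lid top about 140 mm above the counter). Origin: centre of its underside, z up. Stands in one of the rack's six pockets, its axis 68 mm from the rack's axis.
- jar4: One of the five plain jars, loose in the rack: round white jar 54 mm across, with a flat steel lid 49 mm across, 82 mm tall in all (lid top about 140 mm above the counter). Origin: centre of its underside, z up. Stands in one of the rack's six pockets, its axis 68 mm from the rack's axis.
- jar5: One of the five plain jars, loose in the rack: round white jar 54 mm across, with a flat steel lid 49 mm across, 82 mm tall in all (lid top about 140 mm above the counter). Origin: centre of its underside, z up. Stands in one of the rack's six pockets, its axis 68 mm from the rack's axis.
- mug: Bystander: white enamel mug with a blue rim, 84 mm across, 82 mm tall, handle at its +y side; stands on the counter beside the stand. Origin: centre of its underside.
- spoon: Bystander: wooden spoon about 290 mm long, lying along its x on the counter beside the stand. Origin: on its underside, 155 mm from the handle's end.
- plate: Bystander: stainless plate 200 mm across, 18 mm high, on the counter. Origin: centre of its underside.
- bowl: Bystander: clear glass bowl 150 mm across, 60 mm high, on the counter. Origin: centre of its underside.
- colander: Bystander: yellow plastic colander 200 mm across (240 mm over its handles), 105 mm high, standing upright on the counter. Origin: centre of its underside.
Not all that is in view belongs to the job. Leave any blue or green look-alike of the jar3 alone.

How it is judged (in metres and radians):
On the way, in this order (a step that is already met when the one before it is completed fails the run):
1. the lock ring is turned home to its locked mark, with the rack not yet turned (value of joint lock_ring above 0.93 rad and value of joint carousel between -0.2 and 0.2 rad), for 0.2 s.
2. the knobbed jar is at the stand's front with the rack held by a wooden grip (x of knob_jar in the frame of stand below -0.05 m and y of knob_jar in the frame of stand between -0.01 and 0.01 m and contact force between the fingers and carousel above 3 N and (distance between the grasp point and grip_a below 0.04 m or distance between the grasp point and grip_b below 0.04 m or distance between the grasp point and grip_c below 0.04 m) and velocity of joint carousel between -0.05 and 0.05 rad/s), for 0.2 s.
At the end, for the whole second after the job is handed in: Ring within 0.12 rad of its locked stop; knobbed jar at the front, within 10 mm of the stand's front centre line; rack at rest (under 0.05 rad/s), fingers gripping a wooden grip (over 3 N, within 40 mm of its centre); all jars upright (within 0.15 rad) in their pockets. Ends holding (all of step 2 and value of joint lock_ring above 0.93 rad and angle between each of knob_jar, jar1, jar2, jar3, jar4, jar5's own z axis and vertical below 0.15 rad and height (world z) of each of knob_jar, jar1, jar2, jar3, jar4, jar5 below 0.07 m and horizontal distance between each of knob_jar, jar1, jar2, jar3, jar4, jar5 and hub below 0.085 m); the arm keeps its last pose, push and grip.
It fails at once if the rack is turned (more than 0.2 rad) while the lock ring is not locked (value of joint lock_ring below 0.93 rad and (value of joint carousel above 0.2 rad or value of joint carousel below -0.2 rad)).
It fails at once if a jar is tipped or comes out of its pocket (angle between any of knob_jar, jar1, jar2, jar3, jar4, jar5's own z axis and vertical above 0.35 rad or height (world z) of any of knob_jar, jar1, jar2, jar3, jar4, jar5 above 0.085 m or horizontal distance between any of knob_jar, jar1, jar2, jar3, jar4, jar5 and hub above 0.09 m).
It fails at once if a thing standing around the carousel is shifted more than 30 mm (distance of any of mug, spoon, plate, bowl, colander from where it was at the start of the episode above 0.03 m).
It also fails if it takes over 58 s, if anything falls off the work surface, if the arm or the gripper's body presses on something with over 40 N, if the wrist force passes 120 N, or if a joint passes its speed limit or range.

### The arm

A 6-joint arm with a two-finger parallel gripper is mounted at the origin on the work surface. World frame = base frame: x ahead of the robot, y to its left, z up, the work surface at z = 0. Lengths are in mm, angles in rad, forces in N, time in s.
With the tool pointing down it reaches from about 400 to 925 mm from the base axis. Payload 12.5 kg.
Tool frame: the origin (TCP) lies at the very end of the fingers, on their centre line; the grasp point (between the pads) lies 19 mm behind it; z points along the fingers, y is the line along which they close (so a half turn about z gives the same grasp; the last joint's range is limited). The gripper opens to 95 mm and grips with 3 to 60 N. Pads are 20 mm wide; open, the fingers measure 119 mm over their backs; the gripper's body (75 mm by 180 mm) begins 59 mm behind the grasp point.
Start: joints at [1.044, 0.491, 1.559, -0, 1.092, -0.106], TCP at [255.293, 570.502, 214.661] pointing down, gripper open.
Joint ranges: [-3.1, 3.1], [-0.84, 2.19], [0.05, 2.79], [-1.13, 4.28], [0.06, 2.93], [-2.69, 2.69]. Speed limits (rad/s): [2.22, 2.22, 2.79, 3.14, 3.14, 3.14].

### API

Orientations are given as [roll, pitch, yaw] about the fixed x, y, z axes, in that order (R = Rz(yaw) Ry(pitch) Rx(roll)).
In Python, from cell import state, imaging, env, spot_in, mark_of gives the robot as it stands. The module is installed in compiled form; this text tells all that it offers.
- The arm moves only by the tool step_arm, never from a script. Its argument "increments" is a list of rows, each an object with "slide": the shift along the tool's x, y, z in m, a list of three; "roll": the turn about the tool's z in rad. A call has 1 to 5 rows; each row is the pose to reach, as a shift and turn from the pose commanded when the call began, along the tool's axes at that moment; what a row does not reach only later rows make up. A row lasts 1/8 s, in which the tool goes at most 62.5 mm and 10.7 degrees, less where a joint would pass 70% of its speed; a pose out of reach is approached as far as the arm can. A call with a gripper value outside its range is refused whole. "fingers" is the opening, from 0 (shut) to 1 (fully open), set as the call begins (left out, the last holds). The fingers move at their own pace and stop on an object; the grip force is fixed at half the most. Time passes only in rows, so rows that repeat a pose let the fingers close. It gives the time, the measured TCP pose, the force, the opening and the grip force at its end, in the units of the state.
- state(): the state, without advancing time (a new reading comes with each control period).
- imaging.read_camera(name): name is "scene" or "side" or "wrist"; returns a dict with "color" (384x512x3 uint8, red, green, blue), "z_map" (384x512 float32, mm along the optical axis (not along the pixel's ray), 0 where there is no reading), "intrinsics" (3x3 intrinsics, pixels), "distortion" ([k1, k2, p1, p2, k3] as OpenCV has them; the pictures are not rectified), "camera_from_world" (4x4, takes a point from world to camera coordinates). Camera axes: x right, y up, looking along -z (the intrinsics and any distortion apply to the point x, -y, -z); pixel columns grow to the right and rows downward; lengths in mm; the calibration is good to about 2 mm. A picture is of the moment at which its call begins.
- env.job_done(): hands the job in; it is judged then, once.
Trained networks look in the newest picture that a camera, given by its name, has taken for a name from the list of things; names that differ only in an ending like _2 or _b are one class to them, and where a whole thing is asked for, a point or a joint stands for the part that bears it (a point fixed in the world has none). Each returns a list of dicts, best first, with "confidence" (0 to 1); they miss things now and then, are a little off and sometimes report something else, mostly with a low value. They report only what shows in the picture. A call takes as long as a camera call. They do not tell look-alikes from the thing itself.
- spot_in(camera, target): "bbox" ([left, top, right, bottom] in pixels, round what is visible of it).
- mark_of(camera, target): "uv" ([column, row] in pixels: a listed point, or the origin of a listed thing).
The state is a dict: "t": time; "joints": joint angles; "qvel": joint speeds; "tau": joint torques, N m; "eef_pos": TCP position; "tcp_rot": TCP orientation; "ft_force": force on the tool from outside, world axes, zero at the start; "moment": the same for the moment, N m; "opening": opening from 0.0 (shut) to 1.0 (fully open); "grip_force": force on a finger pad.
Only numpy, scipy, OpenCV 4.12 (cv2) and the standard library are available. Lean on these libraries where they do the work, as an engineer would, in place of code of your own. Each camera call takes 0.05 s, during which the arm holds its last target. There are 200 camera calls.

## Working session

There is one attempt and no reset: what is moved stays moved. The work goes in short steps, Python scripts to look and compute and a tool call to move; the robot and the scene stay as the last step left them, time stands still between calls to the robot, and variables do not carry over. Pictures are saved under pics/ and viewed, at most 10 in all, crops included, and the job is handed in when it is done.

Besides the shell and the picture viewer there is one more tool, called after "Call:" as name(argument=value, ...) on one line, values as JSON. step_arm: Moves the arm, as the interface text tells. Its arguments: {"type":"object","properties":{"increments":{"type":"array"},"fingers":{"type":"number"}},"required":["increments"]}

```bash
mkdir -p pics
cat > h.py <<'E'
import numpy as np, cv2
from cell import state, imaging, env, spot_in, mark_of
def ray(c,uv):
    K=np.array(c["intrinsics"],float);d=np.array(c["distortion"],float)
    p=cv2.undistortPoints(np.array([[uv]],float),K,d)[0,0]
    T=np.array(c["camera_from_world"]);R=T[:3,:3];o=-R.T@T[:3,3]
    return o,R.T@np.array([p[0],-p[1],-1.])
def at_z(c,uv,z):
    o,v=ray(c,uv);return o+v*(z-o[2])/v[2]
def proj(c,P):
    T=np.array(c["camera_from_world"]);q=(T[:3,:3]@np.atleast_2d(P).T).T+T[:3,3]
    q=q*[1,-1,-1]
    return cv2.projectPoints(q,np.zeros(3),np.zeros(3),np.array(c["intrinsics"],float),np.array(c["distortion"],float))[0][:,0]
def cloud(c):
    z=c["z_map"];h,w=z.shape;vv,uu=np.mgrid[:h,:w]
    p=cv2.undistortPoints(np.stack([uu.ravel(),vv.ravel()],1).astype(float)[:,None],np.array(c["intrinsics"],float),np.array(c["distortion"],float))[:,0]
    zz=z.ravel();q=np.stack([p[:,0]*zz,-p[:,1]*zz,-zz],1)
    T=np.array(c["camera_from_world"]);P=(q-T[:3,3])@T[:3,:3]
    P[zz==0]=np.nan
    return P.reshape(h,w,3)
E
python3 - <<'E'
from h import *
ims=[]
H=dict(stand_front=23,ring_centre=201,ring_tab=198,grip_a=196,hub=58,knob_jar=58,stand=0)
for n in("scene","side"):
    c=imaging.read_camera(n);ims.append(c["color"])
    for t in H:
        for d in mark_of(n,t)[:3]:
            print(n,t,np.round(d["uv"]),round(d["confidence"],2),at_z(c,d["uv"],H[t]).round())
    np.save(n+".npy",c,allow_pickle=True)
print(state())
for n,i in zip("ab",ims): cv2.imwrite(f"pics/{n}.png",cv2.resize(i[:,:,::-1],(800,600),interpolation=2))
E
```

```text
scene stand_front [223. 196.] 0.84 [ 417. -142.   23.]
scene ring_centre [248. 197.] 0.41 [ 562. -150.  201.]
scene ring_tab [239. 193.] 0.47 [ 531. -161.  198.]
scene grip_a [256. 169.] 0.91 [495. -57. 196.]
scene grip_a [279. 206.] 0.72 [ 649. -100.  196.]
scene grip_a [226. 210.] 0.7 [ 549. -233.  196.]
scene hub [248. 218.] 0.91 [ 558. -144.   58.]
scene hub [224. 209.] 0.45 [ 476. -186.   58.]
scene knob_jar [239. 234.] 0.83 [ 585. -209.   58.]
scene knob_jar [154. 209.] 0.67 [ 318. -368.   58.]
scene stand [293. 108.] 0.62 [259. 372.   0.]
side stand_front [304. 220.] 0.85 [ 425. -177.   23.]
side ring_centre [262. 166.] 0.66 [ 542. -115.  201.]
side ring_centre [221. 242.] 0.61 [362. 244. 201.]
side ring_centre [267. 179.] 0.53 [476. -58. 201.]
side ring_tab [274. 166.] 0.51 [ 519. -141.  198.]
side grip_a [266. 180.] 0.65 [479. -56. 196.]
side grip_a [288. 153.] 0.63 [ 544. -245.  196.]
side grip_a [231. 154.] 0.57 [ 680. -122.  196.]
side hub [262. 199.] 0.63 [ 569. -148.   58.]
side knob_jar [263. 164.] 0.75 [ 739. -353.   58.]
side knob_jar [270. 193.] 0.49 [ 576. -197.   58.]
side stand [261. 212.] 0.72 [ 584. -157.    0.]
{'t': 0.8, 'joints': array([ 1.04440024e+00,  4.90863528e-01,  1.55891488e+00, -1.55861294e-05,
        1.09166811e+00, -1.05600964e-01]), 'qvel': array([ 0.00178668,  0.0009688 , -0.00022751, -0.00116598,  0.00047981,
       -0.00160751]), 'tau': array([ 5.11039889e-04, -6.12408328e+01, -2.58417606e+01,  6.93697971e-02,
        4.45129944e-02, -6.25022551e-06]), 'eef_pos': array([255.2961201 , 570.50057253, 214.67847957]), 'tcp_rot': array([3.14144880e+00, 2.91578954e-05, 2.72080471e+00]), 'ft_force': array([-0.92961595,  0.0386632 , -0.26674423]), 'moment': array([-0.04628697, -0.00197544, -0.02559573]), 'grip_force': 0.0, 'opening': 1.0001061886589264}
```

Run:
```python
import numpy as np,cv2
o=[]
for n in("scene","side"):
    c=np.load(n+".npy",allow_pickle=True).item()["color"]
    o.append(cv2.resize(c[120:280,150:360][:,:,::-1],(400,300) if 0 else (790,300*2)[:1]+(600,),interpolation=2))
cv2.imwrite("pics/cropA.png",o[0])
cv2.imwrite("pics/cropB.png",o[1])
```

```text
(no output)
```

View pics/a.png

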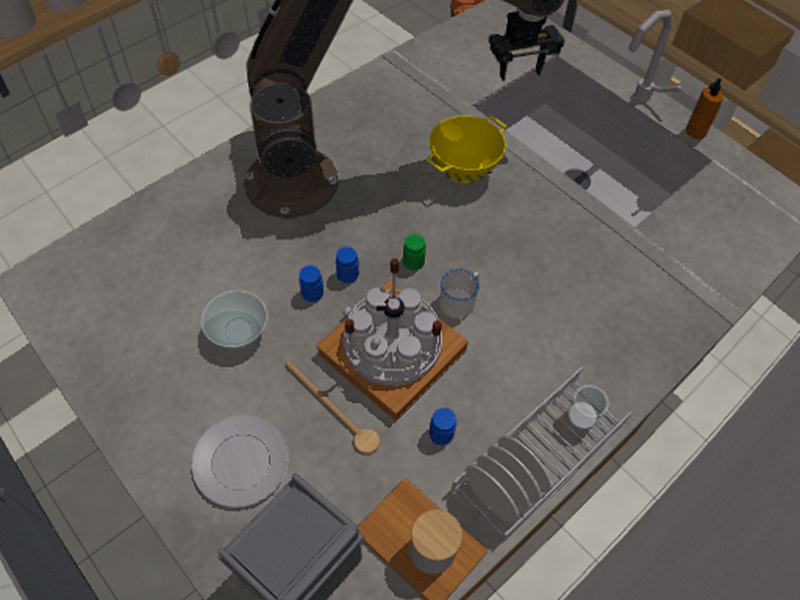

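View pics/cropA.png

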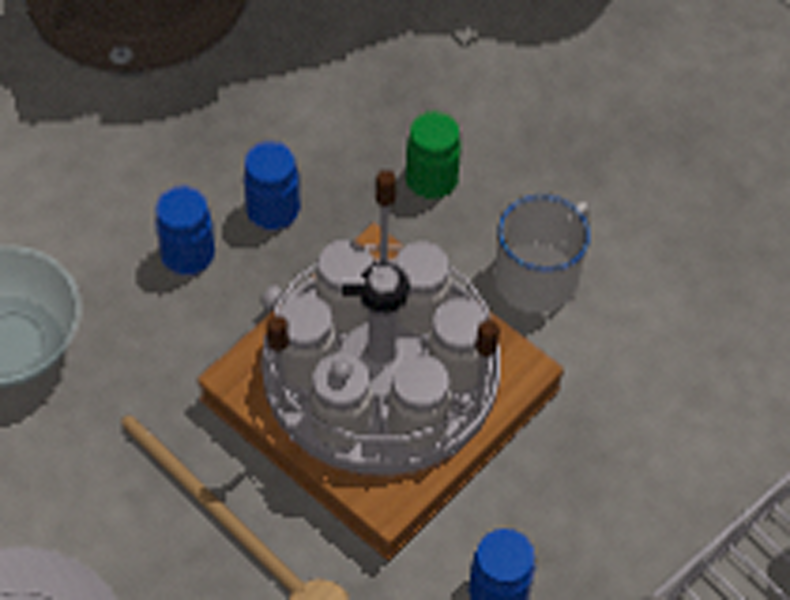

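View pics/cropB.png

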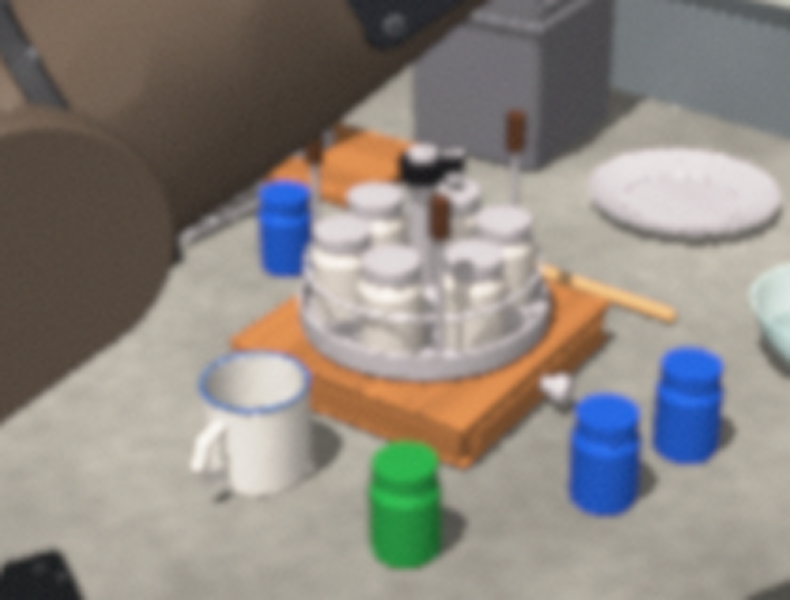

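The rack is at about (248,205) in the scene image. Only the white jar at about (240,220) has the ball knob. The blue and green jars stand on the counter and are look-alikes, so I leave them. The drawer knob is at about (222,199), and the ring tab points near the front. Next I fit one model to all the marks.

```bash
cat > fit.py <<'E'
from h import *
from scipy.optimize import least_squares
def model(p):
    cx,cy,f,r,t=p
    P=lambda R,a,z:[cx+R*np.cos(a),cy+R*np.sin(a),z]
    return dict(stand_front=[P(146,f,23)],ring_centre=[P(0,0,191)],ring_tab=[P(35,t,191)],hub=[P(0,0,58)],knob_jar=[P(68,r,58)],
      grip_a=[P(100,r-np.pi/6+k*2*np.pi/3,196) for k in range(3)])
def fit(obs,p0,cams):
    # obs: (cam,target,uv,conf)
    def res(p):
        m=model(p);o=[]
        for n,t,uv,w in obs:
            q=proj(cams[n],m[t])-uv
            o+=list(np.sqrt(w)*q[np.argmin((q**2).sum(1))])
        return o
    s=least_squares(res,p0,loss="soft_l1")
    m=model(s.x)
    for n,t,uv,w in obs:
        q=proj(cams[n],m[t])-uv; print(n,t,np.round(uv),round(w,2),q[np.argmin((q**2).sum(1))].round(1))
    print("c",s.x[:2].round(1),"front,jar,tab deg",np.degrees(s.x[2:]).round(1)); return s.x
E
python3 - <<'E'
from fit import *
cams={};obs=[]
for n in("scene","side"):
    cams[n]=imaging.read_camera(n)
    for t,k in dict(stand_front=1,ring_centre=1,ring_tab=1,grip_a=3,hub=1,knob_jar=1).items():
        for d in mark_of(n,t)[:k]:
            obs.append((n,t,np.array(d["uv"]),d["confidence"]))
fit(obs,[562,-143,np.pi,-1.24,3.7],cams)
E
```

```text
scene stand_front [220. 198.] 0.78 [-0.5  0.6]
scene ring_centre [253. 193.] 0.67 [-0.9  2.8]
scene ring_tab [238. 196.] 0.47 [3.8 2.6]
scene grip_a [279. 207.] 0.77 [0.1 2.5]
scene grip_a [253. 168.] 0.72 [-0.2  0.9]
scene grip_a [224. 210.] 0.71 [-0.  -2.3]
scene hub [250. 217.] 0.96 [ 0.8 -0.1]
scene knob_jar [239. 231.] 0.74 [2.  0.2]
side stand_front [302. 222.] 0.89 [-0.3  0.9]
side ring_centre [261. 163.] 0.45 [0.9 1.1]
side ring_tab [230. 157.] 0.63 [41.4  5.5]
side grip_a [286. 153.] 0.8 [0.7 1.6]
side grip_a [264. 176.] 0.62 [1.7 1.4]
side grip_a [370. 218.] 0.57 [-83.6 -62.9]
side hub [262. 201.] 0.84 [-0.3  0.9]
side knob_jar [269. 190.] 0.68 [0.5 1.7]
c [ 561.8 -134.8] front,jar,tab deg [189.3 -72.7 247. ]
```

Call:
step_arm(increments=[{"slide": [-0.02,-0.02,-0.06],"roll": 0},{"slide": [-0.568,-0.518,-0.125],"roll": 0},{"slide": [-0.568,-0.518,-0.125],"roll": 0},{"slide": [-0.568,-0.518,-0.125],"roll": 0},{"slide": [-0.568,-0.518,-0.125],"roll": 0}])

```text
t: 2.12
eef_pos: [365.0, 315.7, 294.5]
tcp_rot: [3.141, 0.0, 2.721]
ft_force: [1.0, 0.1, 1.0]
opening: 1.0
grip_force: 0.0
```

Call:
step_arm(increments=[{"slide": [-0.364,-0.331,-0.04],"roll": 1.5},{"slide": [-0.364,-0.331,-0.04],"roll": 1.5},{"slide": [-0.364,-0.331,-0.04],"roll": 1.5},{"slide": [-0.364,-0.331,-0.04],"roll": 1.5},{"slide": [-0.364,-0.331,-0.04],"roll": 1.5}])

```text
t: 2.75
eef_pos: [489.8, 30.1, 319.9]
tcp_rot: [3.141, 0.0, 1.777]
ft_force: [2.1, 0.5, 0.8]
opening: 1.001
grip_force: 0.0
```

Call:
step_arm(increments=[{"slide": [-0.176,0.037,-0.015],"roll": 0.55},{"slide": [-0.176,0.037,-0.015],"roll": 0.55},{"slide": [-0.176,0.037,-0.015],"roll": 0.55},{"slide": [-0.176,0.037,-0.015],"roll": 0.55},{"slide": [-0.176,0.037,-0.015],"roll": 0.55}])

```text
t: 3.38
eef_pos: [562.2, -131.9, 334.2]
tcp_rot: [-3.141, -0.0, 1.234]
ft_force: [0.2, 0.2, -0.7]
opening: 1.001
grip_force: 0.0
```

Run:
```python
from fit import *
print(state()["eef_pos"],state()["tcp_rot"])
c=imaging.read_camera("wrist");np.save("w.npy",c,allow_pickle=True)
T=c["camera_from_world"];print(-T[:3,:3].T@T[:3,3])
for t,z in dict(ring_centre=191,ring_tab=191,grip_a=196,stand_front=23).items():
    for d in mark_of("wrist",t)[:3]: print(t,np.round(d["uv"]),round(d["confidence"],2),at_z(c,d["uv"],z).round(1))
im=c["color"][:,:,::-1].copy()
cv2.imwrite("pics/w.png",cv2.resize(im,(800,600),interpolation=2))
```

```text
[ 562.23912632 -131.87069463  334.16348462] [-3.14086422e+00 -2.80203972e-04  1.23409042e+00]
[589.42833144 -53.95905631 504.69602774]
ring_centre [256. 186.] 0.63 [ 561.8 -139.1  191. ]
ring_tab [245. 218.] 0.73 [ 540.7 -166.7  191. ]
grip_a [343. 125.] 0.84 [ 657.9 -108.7  196. ]
grip_a [158. 146.] 0.77 [488.6 -70.  196. ]
grip_a [268. 278.] 0.58 [ 541.1 -236.9  196. ]
stand_front [169. 193.] 0.55 [ 419.5 -151.3   23. ]
```

View pics/w.png

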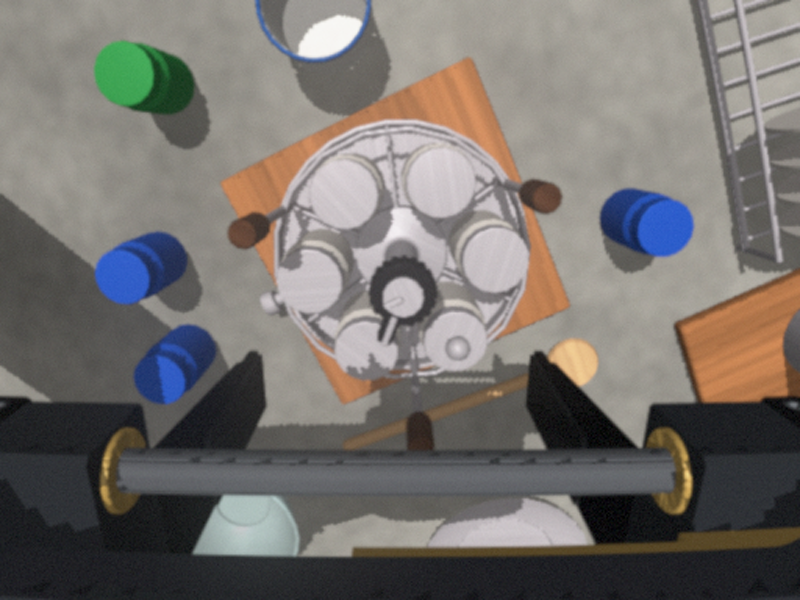

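The wrist image shows the black ring at px (258,187) with its tab pointing to (246,221). The drawer knob is at (170,193), and the ball-knob jar is at (292,222). The stand's front edge runs from (142,116) to (221,258). I'll refine the pose from this view.

Run:
```python
from fit import *
c=np.load("w.npy",allow_pickle=True).item()
k=1/1.5625
f=lambda u,v,z:at_z(c,((u+.5)*k-.5,(v+.5)*k-.5),z)
A,B,C,D=f(222,182,46),f(345,403,46),f(471,58,46),f(569,304,46)
print(A.round(),B.round(),C.round(),D.round())
for p,q in((B,A),(A,C),(B,D),(D,C)): print(np.degrees(np.arctan2(*(q-p)[[1,0]])).round(1),np.linalg.norm(q-p))
print("standctr",((A+D)/2).round(1),((B+C)/2).round(1))
print("front knob",f(266,302,23).round(1)); print("cap",f(405,296,209).round(1)); print("jarknob",f(458,347,152).round(1))
P=cloud(c)
m=(P[:,:,2]>184)&(P[:,:,2]<206)&(c["color"].max(2)<70)&(np.hypot(P[:,:,0]-562,P[:,:,1]+137)<45)
Q=P[m][:,:2]
def res(p): 
    return np.hypot(*(Q-p).T)
ctr=np.array([562,-137.])
print("ring pix",m.sum(),Q.min(0),Q.max(0))
for z in(200,):
    v,u=np.nonzero(m); W=np.array([at_z(c,(a,b),z)[:2] for a,b in zip(u,v)])
(x,y),r=cv2.minEnclosingCircle(W.astype(np.float32)[np.hypot(*(W-np.median(W,0)).T)<21]);print("enc",x,y,r)
```

```text
[435. -33.  46.] [ 461. -268.   46.] [670.  -9.  46.] [ 694. -242.   46.]
96.2 236.50777493042875
5.8 235.5856651230796
6.5 234.68234556915968
96.0 233.5233338115071
standctr [ 564.6 -137.5   46. ] [ 565.2 -139.    46. ]
front knob [ 420.6 -151.7   23. ]
cap [ 565.5 -137.8  209. ]
jarknob [ 584.8 -203.5  152. ]
ring pix 673 [ 540.92721409 -161.08701449] [ 583.70560496 -117.46389624]
enc 565.6865844726562 -135.33602905273438 19.495996475219727
```

Call:
step_arm(increments=[{"slide": [-0.005,0.005,0.0],"roll": 0.34},{"slide": [-0.005,0.005,0.06],"roll": 0.34},{"slide": [-0.005,0.005,0.12],"roll": 0.34},{"slide": [-0.005,0.005,0.161],"roll": 0.34},{"slide": [-0.005,0.005,0.161],"roll": 0.34}], fingers=0.75)

```text
t: 4.25
eef_pos: [564.6, -137.6, 171.4]
tcp_rot: [-3.137, 0.001, 0.894]
ft_force: [0.7, -0.2, 0.4]
opening: 0.749
grip_force: 0.0
```

Call:
step_arm(increments=[{"slide": [0,0,0],"roll": 0},{"slide": [0,0,0],"roll": 0},{"slide": [0,0,0],"roll": 0},{"slide": [0,0,0],"roll": 0},{"slide": [0,0,0],"roll": 0}], fingers=0.1)

```text
t: 4.88
eef_pos: [565.4, -138.2, 174.3]
tcp_rot: [-3.141, -0.0, 0.893]
ft_force: [-3.9, 3.0, 6.7]
opening: 0.413
grip_force: 30.0
```

Call:
step_arm(increments=[{"slide": [0,0,0],"roll": 0.16},{"slide": [0,0,0],"roll": 0.32},{"slide": [0,0,0],"roll": 0.48},{"slide": [0,0,0],"roll": 0.6},{"slide": [0,0,0],"roll": 0.68}])

```text
t: 5.5
eef_pos: [566.1, -139.4, 174.3]
tcp_rot: [3.14, -0.001, 0.21]
ft_force: [0.4, -4.6, 2.4]
opening: 0.414
grip_force: 30.0
```

```bash
python3 -c "
from h import *
s=state();print(s['tcp_rot'],s['moment'],s['ft_force'])"
```

```text
[ 3.13963482e+00 -1.46813792e-03  2.10202410e-01] [-0.82592083  0.1237799   0.07133725] [ 0.37907483 -4.56728913  2.41509676]
```

Call:
step_arm(increments=[{"slide": [0,0,0],"roll": 0.04},{"slide": [0,0,0],"roll": 0.08},{"slide": [0,0,0],"roll": 0.1},{"slide": [0,0,0],"roll": 0.1}])

```text
t: 6.0
eef_pos: [566.2, -139.6, 174.3]
tcp_rot: [3.139, -0.002, 0.113]
ft_force: [-0.7, -6.4, 2.7]
opening: 0.416
grip_force: 30.0
```

Run:
```python
from h import *
s=state();print(s['tcp_rot'],s['moment'],s['ft_force'])
```

```text
[ 3.13947270e+00 -1.68580290e-03  1.13203668e-01] [-0.97335051  0.2177632   0.03310596] [-0.74892926 -6.39729107  2.68084576]
```

Call:
step_arm(increments=[{"slide": [0,0,0],"roll": 0.03},{"slide": [0,0,0],"roll": 0.06},{"slide": [0,0,0],"roll": 0.09},{"slide": [0,0,0],"roll": 0.09}])

```text
t: 6.5
eef_pos: [567.5, -139.7, 174.3]
tcp_rot: [3.139, -0.005, 0.024]
ft_force: [8.1, -5.6, -2.2]
opening: 0.412
grip_force: 30.0
```

Run:
```python
from h import *
s=state();print(s['tcp_rot'],s['moment'],s['ft_force'],s['joints'])
c=imaging.read_camera("wrist")
print([(np.round(d["uv"]),d["confidence"],at_z(c,d["uv"],191).round(1)) for d in mark_of("wrist","ring_tab")])
cv2.imwrite("pics/w2.png",cv2.resize(c["color"][:,:,::-1],(800,600),interpolation=2))
```

```text
[ 3.13871912 -0.00497566  0.02396613] [-0.94460551 -1.22403833  0.60707159] [ 8.12258122 -5.57255897 -2.16414831] [-3.54025788e-01  4.75087279e-01  1.71066779e+00 -1.02569347e-03
  9.50152922e-01  1.19340569e+00]
[(array([261., 320.]), 0.69, array([ 528.5, -144.6,  191. ]))]
```

View pics/w2.png

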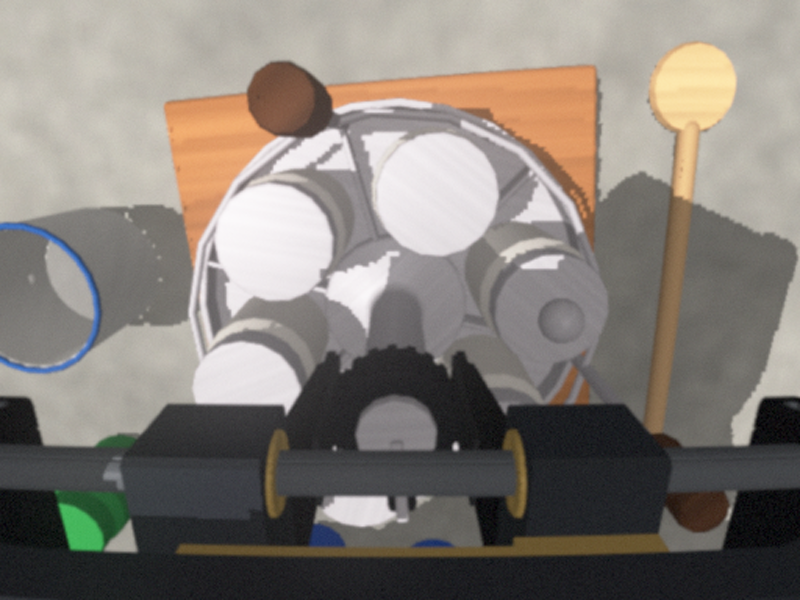

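Moment about z has risen to 0.6 N m at the stop. In the picture, the tab at (400,510) lines up with the cap rib at (397,440), so the ring is locked. I'll release it and go to the far grip, around (660,-109).

Call:
step_arm(increments=[{"slide": [0,0,0],"roll": 0},{"slide": [0,0,0],"roll": 0},{"slide": [0,0,-0.05],"roll": 0},{"slide": [0,0,-0.11],"roll": 0},{"slide": [0,0,-0.13],"roll": 0}], fingers=0.75)

```text
t: 7.22
eef_pos: [566.1, -138.5, 307.2]
tcp_rot: [3.14, -0.004, 0.023]
ft_force: [-0.4, -0.1, -0.7]
opening: 0.744
grip_force: 0.0
```

Call:
step_arm(increments=[{"slide": [0.03,0,0],"roll": -1.84},{"slide": [0.05,0,0],"roll": -1.84},{"slide": [0.05,0,0],"roll": -1.84},{"slide": [0.05,0,0],"roll": -1.84},{"slide": [0.05,0,0],"roll": -1.84}])

```text
t: 7.85
eef_pos: [615.4, -137.2, 303.3]
tcp_rot: [-3.141, -0.0, 0.967]
ft_force: [0.1, 0.1, -0.0]
opening: 0.754
grip_force: 0.0
```

Call:
step_arm(increments=[{"slide": [0,0,0],"roll": -0.9},{"slide": [0,0,0],"roll": -0.9},{"slide": [0,0,0],"roll": -0.9},{"slide": [0,0,0],"roll": -0.9},{"slide": [0,0,0],"roll": -0.9}], fingers=0.5)

```text
t: 8.48
eef_pos: [615.4, -137.2, 303.4]
tcp_rot: [-3.141, -0.0, 1.866]
ft_force: [-0.7, -0.6, 0.5]
opening: 0.502
grip_force: 0.0
```

```bash
cat > look.py <<'E'
from fit import *
s=state();print(s['eef_pos'],s['tcp_rot'],s['joints'])
c=imaging.read_camera("wrist")
for t,z in dict(ring_centre=191,ring_tab=191,grip_a=196,stand_front=23).items():
    for d in mark_of("wrist",t)[:3]: print(t,np.round(d["uv"]),round(d["confidence"],2),at_z(c,d["uv"],z).round(1))
import sys
cv2.imwrite(sys.argv[1],cv2.resize(c["color"][:,:,::-1],(800,600),interpolation=2));np.save("w.npy",c,allow_pickle=True)
E
python3 look.py pics/w3.png
```

```text
[ 615.3975146  -137.17837802  303.38349113] [-3.14127883e+00 -4.48589449e-04  1.86629284e+00] [-3.24115005e-01  4.29068295e-01  1.42187336e+00  1.90351745e-04
  1.29116699e+00 -6.19664171e-01]
ring_centre [161. 120.] 0.42 [ 523.6 -102.6  191. ]
ring_centre [212.  93.] 0.24 [559.2 -69.  191. ]
ring_tab [159. 170.] 0.69 [ 531.8 -144.6  191. ]
grip_a [146. 264.] 0.77 [ 539.6 -235.9  196. ]
grip_a [311. 175.] 0.73 [ 659.3 -109.6  196. ]
grip_a [128.  72.] 0.73 [490.6 -72.2 196. ]
stand_front [112. 123.] 0.83 [ 419.5 -151.5   23. ]
```

View pics/w3.png

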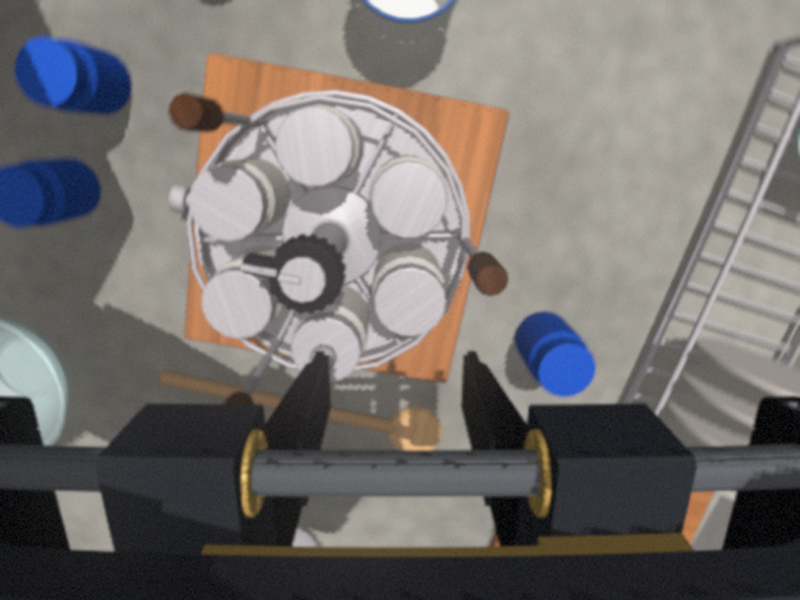

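Ring tab (265,263) is in line with the cap rib, so the ring stayed locked. The far grip top is at (488,272) in this picture, about (660,-109.5) in the world. I'll go there, descend and close.

Call:
step_arm(increments=[{"slide": [0.0135,0.0505,0.0],"roll": 0},{"slide": [0.0135,0.0505,0.04],"roll": 0},{"slide": [0.0135,0.0505,0.08],"roll": 0},{"slide": [0.0135,0.0505,0.115],"roll": 0},{"slide": [0.0135,0.0505,0.125],"roll": 0}])

```text
t: 9.35
eef_pos: [659.4, -109.7, 176.4]
tcp_rot: [-3.139, -0.002, 1.859]
ft_force: [-0.0, 0.2, 0.9]
opening: 0.497
grip_force: 0.0
```

Call:
step_arm(increments=[{"slide": [0,0,0],"roll": 0},{"slide": [0,0,0],"roll": 0},{"slide": [0,0,0],"roll": 0},{"slide": [0,0,0],"roll": 0},{"slide": [0,0,0],"roll": 0}], fingers=0.05)

```text
t: 9.98
eef_pos: [659.5, -110.3, 179.5]
tcp_rot: [-3.141, 0.0, 1.861]
ft_force: [-4.6, -1.4, 5.4]
opening: 0.185
grip_force: 30.0
```

Run:
```python
import numpy as np
C=np.array([565,-138.5]);
P=np.array([661,-110.]);psi=1.866
# arc clockwise of 1.755 rad, in calls of 5 rows; give poses in tool frame of call start (nominal)
tot=1.755;st=0.1
a=np.minimum(np.arange(1,19)*st,tot)
rot=lambda t:np.array([[np.cos(t),-np.sin(t)],[np.sin(t),np.cos(t)]])
th=0
for k in range(0,18,5):
    X=np.array([np.cos(psi-th),np.sin(psi-th)]);Y=np.array([X[1],-X[0]])
    P0=C+rot(-th)@(P-C)
    for t in a[k:k+5]:
        d=C+rot(-t)@(P-C)-P0; print(round(d@X/1000,4),round(d@Y/1000,4),round(t-th,3))
    th=a[min(k+4,17)];print("->",C+rot(-th)@(P-C),psi-th)
```

```text
-0.01 -0.0006 0.1
-0.0199 -0.0021 0.2
-0.0296 -0.0047 0.3
-0.0389 -0.0082 0.4
-0.0479 -0.0126 0.5
-> [ 662.91155379 -159.51374869] 1.366
-0.01 -0.0006 0.1
-0.0199 -0.0021 0.2
-0.0296 -0.0047 0.3
-0.0389 -0.0082 0.4
-0.0479 -0.0126 0.5
-> [ 640.85094443 -203.88259882] 0.8660000000000001
-0.01 -0.0006 0.1
-0.0199 -0.0021 0.2
-0.0296 -0.0047 0.3
-0.0389 -0.0082 0.4
-0.0479 -0.0126 0.5
-> [ 600.21937848 -232.24350847] 0.3660000000000001
-0.01 -0.0006 0.1
-0.0199 -0.0021 0.2
-0.0252 -0.0034 0.255
-> [ 575.43413025 -238.09607887] 0.11100000000000021
```

Call:
step_arm(increments=[{"slide": [-0.01,-0.0006,0],"roll": 0.1},{"slide": [-0.0199,-0.0021,0],"roll": 0.2},{"slide": [-0.0296,-0.0047,0],"roll": 0.3},{"slide": [-0.0389,-0.0082,0],"roll": 0.4},{"slide": [-0.0479,-0.0126,0],"roll": 0.5}])

```text
t: 10.6
eef_pos: [662.0, -159.8, 179.5]
tcp_rot: [3.14, 0.0, 1.357]
ft_force: [-2.0, 1.0, 4.4]
opening: 0.182
grip_force: 30.0
```

Forces are small, so I'll continue.

Call:
step_arm(increments=[{"slide": [-0.01,-0.0006,0],"roll": 0.1},{"slide": [-0.0199,-0.0021,0],"roll": 0.2},{"slide": [-0.0296,-0.0047,0],"roll": 0.3},{"slide": [-0.0389,-0.0082,0],"roll": 0.4},{"slide": [-0.0479,-0.0126,0],"roll": 0.5}])

```text
t: 11.22
eef_pos: [640.3, -204.5, 179.5]
tcp_rot: [3.138, -0.001, 0.857]
ft_force: [3.1, -2.2, 2.0]
opening: 0.181
grip_force: 30.0
```

Call:
step_arm(increments=[{"slide": [-0.01,-0.0006,0],"roll": 0.1},{"slide": [-0.0199,-0.0021,0],"roll": 0.2},{"slide": [-0.0296,-0.0047,0],"roll": 0.3},{"slide": [-0.0389,-0.0082,0],"roll": 0.4},{"slide": [-0.0479,-0.0126,0],"roll": 0.5}])

```text
t: 11.85
eef_pos: [599.5, -233.3, 179.5]
tcp_rot: [3.138, -0.002, 0.357]
ft_force: [3.7, -5.4, 0.8]
opening: 0.189
grip_force: 30.0
```

Call:
step_arm(increments=[{"slide": [-0.008,-0.0004,0],"roll": 0.08},{"slide": [-0.016,-0.0014,0],"roll": 0.16},{"slide": [-0.021,-0.0024,0],"roll": 0.21},{"slide": [-0.0235,-0.003,0],"roll": 0.235},{"slide": [-0.0235,-0.003,0],"roll": 0.235}])

```text
t: 12.48
eef_pos: [576.3, -239.1, 179.5]
tcp_rot: [3.138, -0.003, 0.125]
ft_force: [2.1, -8.3, 0.1]
opening: 0.185
grip_force: 30.0
```

Run:
```python
from fit import *
s=state();print(s['eef_pos'],s['tcp_rot'],s['ft_force'],s['moment'])
cams={}
for n in("scene","side","wrist"):
    c=cams[n]=imaging.read_camera(n)
    for t,z in dict(knob_jar=58,ring_tab=191,grip_a=196,stand_front=23).items():
        for d in mark_of(n,t)[:3]: print(n,t,np.round(d["uv"]),round(d["confidence"],2),at_z(c,d["uv"],z).round(1))
im=[cams["scene"]["color"][130:270,175:325],cams["wrist"]["color"]]
im=[cv2.resize(im[0],(400,373),interpolation=2),cv2.resize(im[1],(400,300))]
o=np.zeros((373,800,3),np.uint8);o[:,:400]=im[0];o[:300,400:]=im[1]
cv2.imwrite("pics/e.png",o[:,:,::-1]);np.save("scene2.npy",cams,allow_pickle=True)
```

```text
[ 576.26910715 -239.06066217  179.52711951] [ 3.13814745e+00 -2.54762955e-03  1.24563305e-01] [ 2.1190726  -8.32417135  0.14484152] [-1.32259156 -0.04026392 -0.11505715]
scene ring_tab [240. 189.] 0.58 [ 516.4 -146.9  191. ]
scene grip_a [283. 202.] 0.8 [645.2 -77.7 196. ]
scene grip_a [230. 213.] 0.72 [ 566.3 -229.   196. ]
side knob_jar [278. 204.] 0.86 [ 513.9 -156.9   58. ]
side ring_tab [273. 168.] 0.47 [ 517.6 -136.9  191. ]
side grip_a [278. 174.] 0.7 [ 474.9 -106.4  196. ]
side grip_a [278. 151.] 0.62 [ 578.9 -237.6  196. ]
side grip_a [232. 163.] 0.58 [633.1 -77.5 196. ]
side stand_front [302. 221.] 0.83 [ 423.6 -167.8   23. ]
wrist knob_jar [150. 253.] 0.94 [ 494.9 -147.4   58. ]
wrist knob_jar [209. 146.] 0.6 [ 606.5 -195.7   58. ]
wrist ring_tab [ 79. 308.] 0.97 [ 528.2 -143.3  191. ]
wrist grip_a [251. 259.] 0.58 [ 574.8 -237.6  196. ]
```

View pics/e.png

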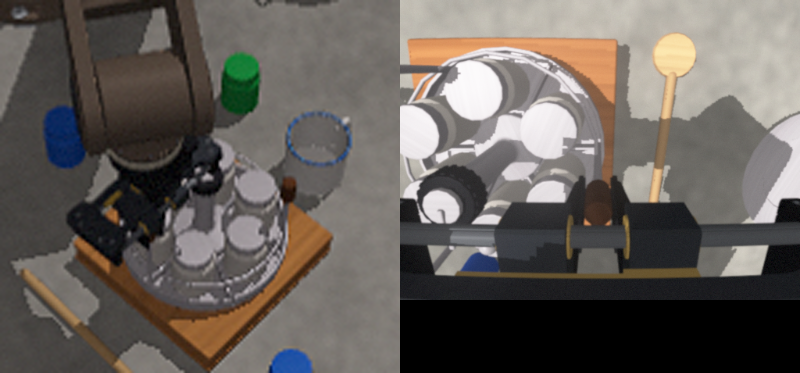

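The wrist camera puts the knobbed jar at 187° about the axis, and the grip's own position gives 186.4°. The front is at 186°, so the jar is within about 1 to 2 mm of the centre line. The grip is held at 30 N. I'll settle briefly and hand in.

Call:
step_arm(increments=[{"slide": [0,0,0],"roll": 0},{"slide": [0,0,0],"roll": 0},{"slide": [0,0,0],"roll": 0},{"slide": [0,0,0],"roll": 0}])

```text
t: 13.72
eef_pos: [576.4, -239.0, 179.5]
tcp_rot: [3.138, -0.003, 0.125]
ft_force: [2.2, -8.9, 0.9]
opening: 0.185
grip_force: 30.0
```

```bash
python3 -c "
from cell import env
print(env.job_done())"
```

```text
the job is handed in; nothing more can be done
None
```

The job is handed in, with no verdict returned: the lock ring was turned to its stop, the knobbed jar stands at the front within about 2 mm of the centre line by my measurements, and the gripper still holds a wooden grip at 30 N.

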